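# Push the teal box home into the corner rail

## Task

Put the teal box back in its corner: push it along the worktop with the fingers until it sits square in the inner corner of the low L-shaped wooden rail, one side flush against the back rail and the neighbouring side flush against the side rail. Only push it: do not lift or tip it. Leave the timer, cup, glass pot, tin and sugar bowl where they stand.

Things in the scene. Friction and masses are not known exactly. Their poses are not given: they have to be found in the camera images.
- box: Loose closed teal card box, about 0.3 kg, solid part 80 mm along its x, 70 mm along its y, 75 mm high (looks 1 mm larger all round). Origin at the centre of its underside, z up. At the start its origin is 90 to 150 mm in front of the back rail and as far to the right of the side rail, and it is turned up to 0.35 rad from square (its x near the rail's x).
- corner_rail: Fixed L-shaped wooden rail, 45 mm high, 14 mm thick. Origin at its inner corner on the worktop; +x points to the back (through the back rail), +y left (through the side rail). Inner faces: back rail x = 0, from y = 0 to -200 mm; side rail y = 0, from x = 0 to -120 mm. The box belongs at x < 0, y < 0; with its x axis along the rail's, home is its origin at x = -40, y = -35 mm.
- timer: Bystander: red kitchen timer with a white dial, loose, 63 across, 48 high (mm), behind the back rail or left of the side rail. Origin at the centre of its underside.
- mug: Bystander: striped cup, loose, 65 x 88 with its handle, 50 high (mm), behind the back rail or left of the side rail. Origin at the centre of its underside.
- pot: Bystander: grey-green glass pot, loose, 65 across, 54 high (mm), behind the back rail or left of the side rail. Origin at the centre of its underside.
- tin: Bystander: green tin, loose, 57 across, 72 high (mm), in front of the rail, to the right of the box. Origin at the centre of its underside.
- sugar_bowl: Bystander: steel sugar bowl, loose, 74 across, 71 high (mm), in front of the rail, to the left of the box. Origin at the centre of its underside.
There are look-alikes about, which are no part of the job. Leave any blue, orange or purple look-alike of the box alone.

How it is judged:
By the outcome, as a careful person would: the job done as asked, in the order asked, and still so for the second after the job is handed in, with the robot touching nothing.
It also fails if it takes over 38 s, if anything falls off the work surface, if the arm or the gripper's body presses on something with over 40 N, if the wrist force passes 120 N, or if a joint passes its speed limit or range.

## Robot

A 6-joint arm with a two-finger parallel gripper is mounted at the origin on a cart in front of the work surface, level with it; the furniture and walls round the work are solid. World frame = base frame: x ahead of the robot, y to its left, z up, the work surface at z = 0. Lengths are in m, angles in rad, forces in N, time in s.
With the tool pointing down it reaches from about 0.375 to 0.9 m from the base axis. Payload 3.1 kg.
Tool frame: the origin (TCP) lies midway between the tips of the shut fingers; the grasp point (between the pads) lies 19 mm behind it; z points along the fingers, y is the line along which they close (so a half turn about z gives the same grasp; the last joint's range is limited). The gripper opens to 87 mm and grips with 3 to 60 N. Pads are 19 mm wide; open, the fingers measure 117 mm over their backs; the gripper's body (75 mm by 190 mm) begins 51 mm behind the grasp point.
Start: joints at [0.956, 0.527, 1.433, -0, 1.181, -0.178], TCP at [0.264, 0.566, 0.223] pointing down, gripper open.
Joint ranges: [-3.08, 3.08], [-0.75, 2.2], [0.22, 2.44], [-1.43, 4.57], [0, 2.65], [-2.85, 2.85]. Speed limits (rad/s): [2.79, 2.79, 3.14, 3.14, 3.14, 3.14].

## Interface

Orientations are given as a unit quaternion [w, x, y, z].
In Python, from bench import * gives the robot as it stands.
- The arm moves only by the shell command python3 -m crank 'ROWS'. ROWS is JSON, a list of rows, each a list of 7 numbers: the turn, a rotation vector about the tool's x, y, z in rad, then the shift along the tool's x, y, z in mm, then the finger opening in mm, from 0 to 87. In form: [[rx, ry, rz, dx, dy, dz, gripper], ...]. A call has 1 to 5 rows; each row is the pose to reach, as a shift and turn from the pose commanded when the call began, along the tool's axes at that moment; what a row does not reach only later rows make up. A row lasts 1/8 s, in which the tool goes at most 62.5 mm and 10.7 degrees, less where a joint would pass 70% of its speed; a pose out of reach is approached as far as the arm can. A call with a gripper value outside its range is refused whole. The fingers move at their own pace and stop on an object; the grip force is fixed at half the most. Time passes only in rows, so rows that repeat a pose let the fingers close. It gives the time, the measured TCP pose, the force, the opening and the grip force at its end, in the units of the state.
- observe(): the state, without advancing time (a new reading comes with each control period).
- camera(name): name is "scene" or "top" or "wrist"; returns the picture (400x640x3 uint8, red, green, blue); there is no depth.
- camera_model(name): a dict with "camera_matrix" (3x3 intrinsics, pixels), "world_to_cam" (4x4, takes a point from world to camera coordinates). Camera axes: x right, y up, looking along -z (the intrinsics and any distortion apply to the point x, -y, -z); pixel columns grow to the right and rows downward; lengths in m; the calibration is good to about 2 mm. A picture is of the moment at which its call begins: read the wrist's pose just before it. camera_model takes no time and is no camera call; for the wrist camera it gives the pose at the moment of the call.
- finish_job(): hands the job in; it is judged then, once.
The state is a dict: "clock": time; "qpos": joint angles; "joint_velocities": joint speeds; "effort": joint torques, N m; "ee_pos": TCP position; "eef_rot": TCP orientation; "contact_force": force on the tool from outside, world axes, zero at the start; "moment": the same for the moment, N m; "opening": finger opening in m; "grip_force": force on a finger pad.
Only numpy, scipy, OpenCV 4.12 (cv2) and the standard library are available. Lean on these libraries where they do the work, as an engineer would, in place of code of your own. Each camera call takes 0.05 s, during which the arm holds its last target. There are 200 camera calls.

## Working session

There is one attempt and no reset: what is moved stays moved. The work goes in short steps, Python scripts to look and compute and a shell command to move; the robot and the scene stay as the last step left them, time stands still between calls to the robot, and variables do not carry over. Pictures are saved under pics/ and viewed, at most 10 in all, crops included, and the job is handed in when it is done.

```bash
mkdir -p pics; python3 - <<'E'
from bench import *
import cv2
for n in ("top","scene"):
    cv2.imwrite(f"pics/{n}0.png",camera(n)[:,:,::-1])
    m=camera_model(n); print(n,m)
s=observe(); print(s['clock'],s['ee_pos'],s['eef_rot'])
E
```

```text
top {'camera_matrix': array([[395.52650495,   0.        , 318.59226396],
       [  0.        , 395.52650495, 200.70869567],
       [  0.        ,   0.        ,   1.        ]]), 'world_to_cam': array([[ 0.01093154, -0.99962356,  0.02516431,  0.23832761],
       [ 0.99655636,  0.01295971,  0.08189914, -0.55738233],
       [-0.08219443,  0.02418237,  0.99632288, -1.053292  ],
       [ 0.        ,  0.        ,  0.        ,  1.        ]])}
scene {'camera_matrix': array([[480.50734055,   0.        , 319.44036365],
       [  0.        , 480.50734055, 198.70043598],
       [  0.        ,   0.        ,   1.        ]]), 'world_to_cam': array([[ 0.89664567, -0.44238114, -0.01804099, -0.3483024 ],
       [ 0.2922941 ,  0.56085036,  0.77460379, -0.33815664],
       [-0.33255181, -0.69981841,  0.63218945, -0.71395997],
       [ 0.        ,  0.        ,  0.        ,  1.        ]])}
0.1 [0.26399357 0.56579295 0.22167191] [-3.77106586e-04  2.16671315e-01  9.76244123e-01 -9.00360276e-04]
```

View pics/top0.png

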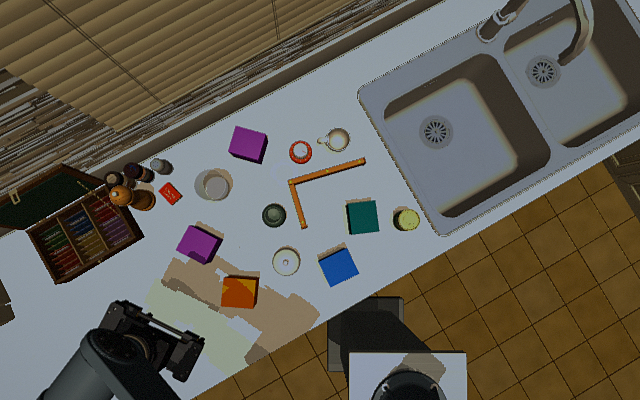

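View pics/scene0.png

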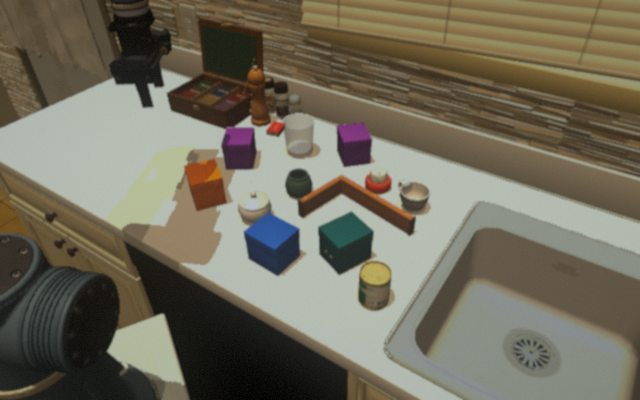

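The top view shows the rail's inner corner near (293,184), with arms running to (365,160) and (304,228). The teal box is at (363,217), the tin at (406,219) and the blue look-alike at (338,267). The scene view agrees. Next I'll measure the box and rail.

```bash
cat > h.py <<'E'
import numpy as np, cv2
from bench import *
def ray(name,uv,z):
    m=camera_model(name);K=m['camera_matrix'];T=m['world_to_cam'];R=T[:3,:3];c=-R.T@T[:3,3]
    uv=np.atleast_2d(np.asarray(uv,float));d=np.c_[(uv[:,0]-K[0,2])/K[0,0],-(uv[:,1]-K[1,2])/K[1,1],-np.ones(len(uv))]@R
    return c+d*((z-c[2])/d[:,2])[:,None]
def mask(im,lo,hi,roi):
    h=cv2.inRange(cv2.cvtColor(im,cv2.COLOR_RGB2HSV),lo,hi);m=np.zeros_like(h);x0,y0,x1,y1=roi;m[y0:y1,x0:x1]=h[y0:y1,x0:x1];return m
E
python3 - <<'E'
from h import *
im=camera("top")
hsv=cv2.cvtColor(im,cv2.COLOR_RGB2HSV)
for p in [(363,217),(349,220),(330,171),(298,205),(345,167),(301,215),(338,267),(406,219)]: print(p,hsv[p[1],p[0]])
cv2.imwrite("pics/crop.png",cv2.resize(im[140:300,260:430,::-1],None,fx=3.6,fy=3.6,interpolation=cv2.INTER_CUBIC)[:576])
m=mask(im,(80,120,30),(95,255,255),(340,190,395,245))
c=max(cv2.findContours(m,0,2)[0],key=cv2.contourArea);r=cv2.minAreaRect(c);b=cv2.boxPoints(r);print(r)
P=ray("top",b,.076)[:,:2];print(P,np.linalg.norm(P-np.roll(P,1,0),axis=1))
E
```

```text
(363, 217) [ 88 248  70]
(349, 220) [ 75 255   4]
(330, 171) [ 15 214 160]
(298, 205) [ 14 214 155]
(345, 167) [ 14 210 157]
(301, 215) [ 14 217 154]
(338, 267) [107 225 144]
(406, 219) [ 35 107 158]
((363.0769348144531, 217.1154022216797), (30.76061248779297, 27.659746170043945), 82.87498474121094)
[[0.54343762 0.17197586]
 [0.55322484 0.10105142]
 [0.47479116 0.09128929]
 [0.46525581 0.16180714]] [0.07884034 0.07159655 0.07903887 0.07115961]
```

View pics/crop.png

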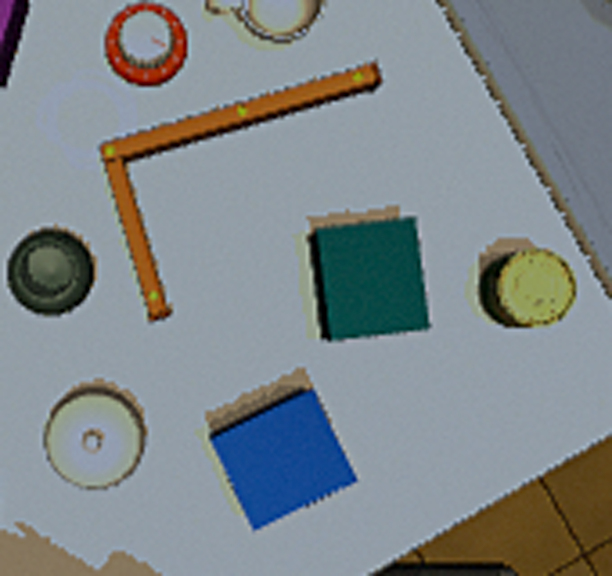

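The crop clearly shows the box top (teal, crop px 315–428 × 215–340), the bright rail top faces, and the tin at (536,288). Teal face sizes check out (79 × 71.4 mm). Next are the rail frame and the nearby obstacles.

```bash
python3 - <<'E'
from h import *
im=camera("top")
m=mask(im,(8,150,125),(28,255,255),(285,150,372,235))
pts=np.argwhere(m)[:,::-1].astype(float);W=ray("top",pts,.045)[:,:2]
# split arms: back arm = right of px 300, side arm = below px 190
def line(s): 
    v=cv2.fitLine(W[s].astype(np.float32),cv2.DIST_HUBER,0,.001,.001).ravel(); return v[:2],v[2:]
b=(pts[:,0]>303)&(pts[:,1]<183); s=(pts[:,1]>192)&(pts[:,0]<310)
(db,pb),(ds,ps)=line(b),line(s)
if db[1]>0: db=-db
if ds[0]<0: ds=-ds
yb=np.arctan2(db[0],-db[1]); ys=np.arctan2(ds[1],ds[0]); print("yaw from back, side",yb,ys)
yaw=(yb*5+ys*3)/8;X=np.array([np.cos(yaw),np.sin(yaw)]);Y=np.array([-X[1],X[0]])
wb=(W[b]-pb)@X;ws=(W[s]-ps)@Y;print("width",np.percentile(wb,[3,97]),np.percentile(ws,[3,97]))
C=X*((pb@X)-.007)+Y*((ps@Y)-.007);print("corner",C, "extents back y",((W[b]-C)@Y).min(),"side x",((W[s]-C)@X).min())
bc=np.array([[0.54343762,0.17197586],[0.55322484,0.10105142],[0.47479116,0.09128929],[0.46525581,0.16180714]])
f=lambda p:np.round(1000*np.c_[(p-C)@X,(p-C)@Y])
print("box corners rail",f(bc),f(bc.mean(0)[None]))
for n,lo,hi,roi,z in [("blue",(100,150,100),(115,255,255),(310,240,365,295),.076),("tin",(25,80,100),(40,255,255),(385,195,425,240),.072)]:
    c=max(cv2.findContours(mask(im,lo,hi,roi),0,2)[0],key=cv2.contourArea);p=ray("top",cv2.boxPoints(cv2.minAreaRect(c)),z)[:,:2];print(n,f(p))
print("yaw",yaw,"box yaw rel",.130-yaw)
E
```

```text
yaw from back, side 0.3123967 0.3025707
width [-0.0058885   0.04421886] [-0.00525528  0.00517754]
corner [0.5978994  0.31358507] extents back y -0.196945209934551 side x -0.11589938834766741
box corners rail [[ -95. -118.]
 [-107. -189.]
 [-185. -174.]
 [-172. -104.]] [[-140. -146.]]
blue [[-214.   -3.]
 [-202.  -82.]
 [-271.  -92.]
 [-283.  -13.]]
tin [[-147. -243.]
 [-162. -292.]
 [-214. -275.]
 [-199. -226.]]
yaw 0.30871195 box yaw rel -0.17871195
```

```bash
cat >> h.py <<'E'
from scipy.spatial.transform import Rotation as Ro
YAW=.3087;C=np.array([.5979,.3136]);X=np.array([np.cos(YAW),np.sin(YAW)]);Y=np.array([-X[1],X[0]])
def go(x,y,z,turn=0):
    """row (turn rad, shift mm, tool axes) to rail-frame target mm; tool y at angle turn from rail y"""
    s=observe();q=s['eef_rot'];R=Ro.from_quat([q[1],q[2],q[3],q[0]])
    p=np.r_[C+X*x/1e3+Y*y/1e3,z/1e3]
    a=YAW+turn;T=np.c_[[-np.cos(a),-np.sin(a),0],[-np.sin(a),np.cos(a),0],[0,0,-1]]
    d=(R.inv()*Ro.from_matrix(T)).as_rotvec()
    print("row",np.round(d,3),np.round(R.inv().apply(p-s['ee_pos'])*1e3,1),"t",s['clock'],"F",np.round(s['contact_force'],1),"rail",np.round([(s['ee_pos'][:2]-C)@X*1e3,(s['ee_pos'][:2]-C)@Y*1e3,s['ee_pos'][2]*1e3],1),"qd",np.round(np.abs(s['joint_velocities']).max(),2))
E
python3 -c "
from h import *
go(-215,-146,222)"
```

```text
row [-0.001 -0.001 -0.745] [-3.503e+02 -3.406e+02  3.000e-01] t 0.2 F [ 0.2 -0.3  0.6] rail [-241.3  341.9  221.9] qd 0.01
```

```bash
python3 -m crank '[[0,0,-0.15,-45,-44,0,35],[0,0,-0.3,-88,-85,0,35],[0,0,-0.45,-131,-127,0,35],[0,0,-0.6,-174,-169,0,35],[0,0,-0.745,-217,-211,0,35]]'; python3 -c "
from h import *
go(-215,-146,222)"
```

```text
clock: 0.82
ee_pos: [0.3722, 0.2816, 0.2226]
eef_rot: [0.0, -0.156, 0.988, 0.0]
contact_force: [1.1, -0.4, 0.2]
opening: 0.0448
grip_force: 0.0
row [-0.     0.001  0.005] [  -8.8 -184.2    0.7] t 0.825 F [ 1.1 -0.4  0.2] rail [-224.7   38.1  222.6] qd 2.17
```

```bash
python3 -m crank '[[0,0,0,-3,-62,0,35],[0,0,0,-6,-124,0,35],[0,0,0,-9,-184,10,35],[0,0,0,-9,-184,60,35],[0,0,0,-9,-184,100,35]]'; python3 -c "
from h import *
go(-215,-146,22)
im=camera('top')
cv2.imwrite('pics/t1.png',cv2.resize(im[140:300,260:430,::-1],None,fx=3.6,fy=3.6)[:576])"
```

```text
clock: 1.45
ee_pos: [0.4366, 0.1094, 0.1216]
eef_rot: [0.0, -0.152, 0.988, -0.0]
contact_force: [1.0, 0.6, 0.4]
opening: 0.035
grip_force: 0.0
row [-0.     0.001 -0.004] [-0.6 -0.4 99.6] t 1.45 F [1.  0.6 0.4] rail [-215.7 -145.5  121.6] qd 0.9
```

View pics/t1.png

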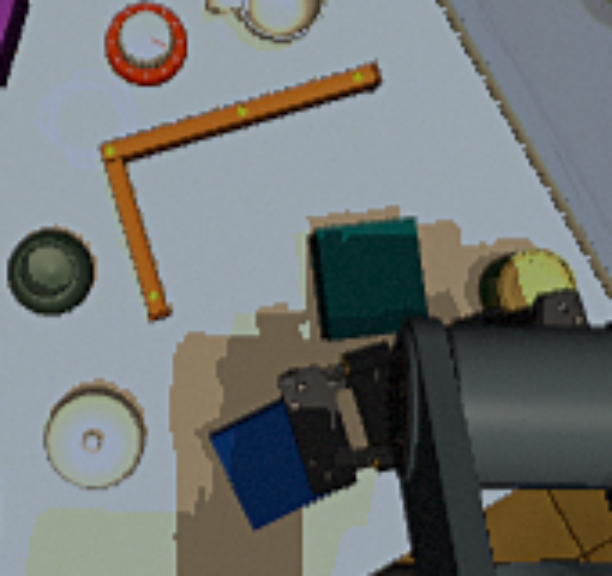

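The gripper is lined up in front of the box, with its body above the blue box and clear of the tin. Descending now.

```bash
python3 -m crank '[[0,0,-0.004,0,0,45,35],[0,0,-0.004,0,0,80,35],[0,0,-0.004,0,0,98,35],[0,0,-0.004,0,0,98,35]]'; python3 -c "
from h import *
go(-89,-146,22)"
```

```text
clock: 2.0
ee_pos: [0.4357, 0.1109, 0.024]
eef_rot: [-0.001, -0.156, 0.988, 0.0]
contact_force: [0.0, -0.5, -0.5]
opening: 0.0349
grip_force: 0.0
row [ 0.001 -0.002  0.004] [-127.1   -2.6    1.7] t 2.0 F [ 0.  -0.5 -0.5] rail [-216.1 -143.9   24. ] qd 0.04
```

```bash
python3 -m crank '[[0,0,0.002,-15,-1,0,35],[0,0,0.002,-30,-2,0,35],[0,0,0.002,-45,-2,0,35],[0,0,0.002,-58,-2,0,35],[0,0,0.002,-70,-2,0,35]]'; python3 -m crank '[[0,0,0,-12,0,0,35],[0,0,0,-24,0,0,35],[0,0,0,-34,0,0,35],[0,0,0,-42,0,0,35],[0,0,0,-42,0,0,35]]'; python3 -c "
from h import *
go(-89,-146,22)
im=camera('top')
cv2.imwrite('pics/t2.png',cv2.resize(im[140:300,260:430,::-1],None,fx=3.6,fy=3.6)[:576])"
```

```text
clock: 2.62
ee_pos: [0.503, 0.1306, 0.0254]
eef_rot: [-0.001, -0.155, 0.988, 0.0]
contact_force: [-3.4, -1.8, 2.7]
opening: 0.035
grip_force: 1.7
clock: 3.25
ee_pos: [0.5454, 0.1434, 0.0245]
eef_rot: [0.002, -0.154, 0.988, -0.0]
contact_force: [0.1, 0.0, -0.7]
opening: 0.0349
grip_force: 0.0
row [-0.001  0.003  0.001] [-12.7   0.1   2.5] t 3.25 F [ 0.1  0.  -0.7] rail [-101.8 -146.2   24.5] qd 0.02
```

View pics/t2.png

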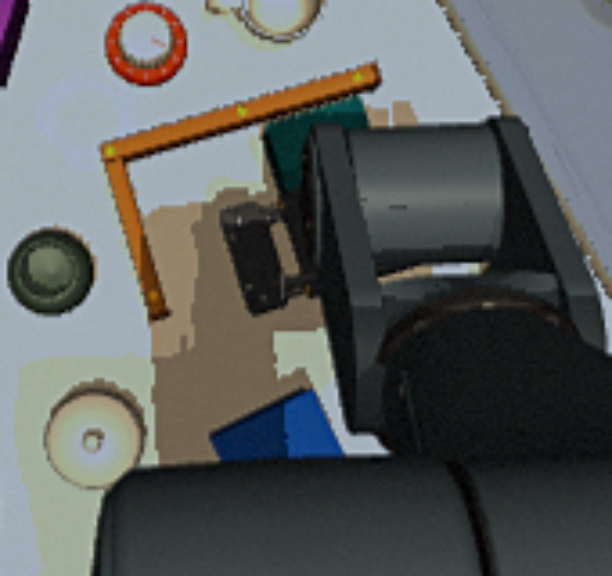

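The box appears square to the back rail and about 10 mm from it. I'll close the gap gently.

```bash
python3 -m crank '[[0,0,0,-5,0,0,35],[0,0,0,-9,0,0,35],[0,0,0,-12,0,0,35],[0,0,0,-12,0,0,35]]'; python3 -c "
from h import *
go(-89,-146,22)"
```

```text
clock: 3.8
ee_pos: [0.5556, 0.147, 0.0245]
eef_rot: [0.001, -0.154, 0.988, -0.0]
contact_force: [0.6, -0.1, 0.3]
opening: 0.0345
grip_force: 0.2
row [-0.     0.001  0.002] [-2.  -0.1  2.5] t 3.8 F [ 0.6 -0.1  0.3] rail [ -91.  -145.9   24.5] qd 0.01
```

```bash
python3 -m crank '[[0,0,0,-2,0,0,35],[0,0,0,-4,0,0,35],[0,0,0,-4,0,0,35]]'; python3 -m crank '[[0,0,0,-2,0,0,35],[0,0,0,-2,0,0,35]]'; python3 -c "
from h import *
go(-89,-146,22)"
```

```text
clock: 4.18
ee_pos: [0.5556, 0.1473, 0.0246]
eef_rot: [-0.003, -0.154, 0.988, -0.0]
contact_force: [-7.3, -4.1, 5.9]
opening: 0.0352
grip_force: 3.6
clock: 4.42
ee_pos: [0.5555, 0.1474, 0.0246]
eef_rot: [-0.005, -0.154, 0.988, -0.0]
contact_force: [-9.8, -5.6, 7.8]
opening: 0.0349
grip_force: 5.5
row [ 0.001 -0.011  0.001] [-2.  -0.5  2.5] t 4.425 F [-9.8 -5.6  7.8] rail [ -90.9 -145.5   24.6] qd 0.0
```

The box is flush on the back rail, with reaction force of about 11 N. I'll back off, rise and move to the right side with the tool turned 90°.

```bash
python3 -m crank '[[0,0,0,6,0,0,35],[0,0,0,25,0,0,35],[0,0,0,35,0,-30,35],[0,0,0,35,0,-75,35],[0,0,0,35,0,-95,35]]'; python3 -c "
from h import *
go(-42,-225,115,-np.pi/2)
im=camera('scene')
cv2.imwrite('pics/s2.png',cv2.resize(im[140:330,220:470,::-1],None,fx=3,fy=3))"
```

```text
clock: 5.05
ee_pos: [0.5297, 0.1382, 0.1221]
eef_rot: [0.003, -0.154, 0.988, -0.0]
contact_force: [0.5, 0.5, -0.6]
opening: 0.0349
grip_force: 0.0
row [0.004 0.007 1.572] [-76.1 -78.7   7.8] t 5.05 F [ 0.5  0.5 -0.6] rail [-118.2 -146.4  122.1] qd 0.36
```

View pics/s2.png

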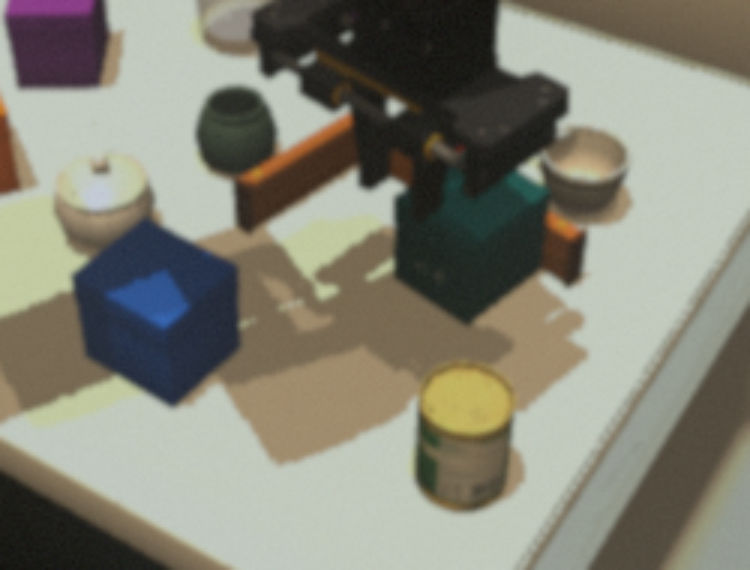

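The box stands flush against the back rail, and the tin and blue box are untouched. The space to the right of the box is free.

```bash
python3 -m crank '[[0,0,0.17,-4,-20,6,35],[0,0,0.34,-8,-40,8,35],[0,0,0.51,-14,-60,8,35],[0,0,0.68,-30,-79,8,35],[0,0,0.85,-50,-79,8,35]]'; python3 -c "
from h import *
go(-42,-225,115,-np.pi/2)"
```

```text
clock: 5.72
ee_pos: [0.6006, 0.0767, 0.111]
eef_rot: [0.001, 0.27, 0.963, 0.0]
contact_force: [-0.6, -0.3, 0.2]
opening: 0.0349
grip_force: 0.0
row [0.001 0.001 0.715] [-16.8  21.8  -3.9] t 5.725 F [-0.6 -0.3  0.2] rail [ -69.4 -226.6  111. ] qd 1.45
```

```bash
python3 -m crank '[[0,0,0.18,-6,8,0,35],[0,0,0.36,-11,15,0,35],[0,0,0.54,-17,22,0,35],[0,0,0.715,-17,22,0,35],[0,0,0.715,-17,22,10,35]]'; python3 -c "
from h import *
go(-42,-225,22,-np.pi/2)"
```

```text
clock: 6.35
ee_pos: [0.626, 0.0882, 0.1013]
eef_rot: [0.001, 0.586, 0.81, 0.001]
contact_force: [0.2, 1.0, 0.1]
opening: 0.0348
grip_force: 0.0
row [0.003 0.001 0.009] [-1.7 -0.6 79.3] t 6.35 F [0.2 1.  0.1] rail [ -41.7 -223.3  101.3] qd 0.16
```

```bash
python3 -m crank '[[0,0,0.009,0,-1,40,35],[0,0,0.009,0,-1,70,35],[0,0,0.009,0,-1,79,35],[0,0,0.009,12,-1,79,35],[0,0,0.009,24,-1,79,35]]'; python3 -m crank '[[0,0,0,14,0,0,35],[0,0,0,28,0,0,35],[0,0,0,42,0,0,35],[0,0,0,56,0,0,35],[0,0,0,70,0,0,35]]'; python3 -c "
from h import *
go(-42,-95,22,-np.pi/2)"
```

```text
clock: 6.98
ee_pos: [0.617, 0.1115, 0.0235]
eef_rot: [0.001, 0.59, 0.807, 0.001]
contact_force: [0.3, 0.5, -0.5]
opening: 0.0353
grip_force: 0.0
clock: 7.6
ee_pos: [0.5952, 0.1782, 0.0227]
eef_rot: [0.0, 0.591, 0.807, 0.0]
contact_force: [0.5, -3.1, 2.9]
opening: 0.0351
grip_force: 1.7
row [ 0.     0.    -0.002] [33.2  1.7  0.7] t 7.6 F [ 0.5 -3.1  2.9] rail [ -43.8 -128.2   22.7] qd 0.18
```

```bash
python3 -m crank '[[0,0,0,10,0,0,35],[0,0,0,19,0,0,35],[0,0,0,26,0,0,35],[0,0,0,32,0,0,35],[0,0,0,36,0,0,35]]'; python3 -m crank '[[0,0,0,4,0,0,35],[0,0,0,7,0,0,35],[0,0,0,9,0,0,35],[0,0,0,9,0,0,35]]'; python3 -c "
from h import *
go(-42,-80,22,-np.pi/2)
im=camera('top')
cv2.imwrite('pics/t3.png',cv2.resize(im[140:300,260:430,::-1],None,fx=3.6,fy=3.6)[:576])"
```

```text
clock: 8.22
ee_pos: [0.5841, 0.2119, 0.0225]
eef_rot: [-0.0, 0.591, 0.807, -0.0]
contact_force: [0.7, -3.1, 2.6]
opening: 0.035
grip_force: 1.6
clock: 8.72
ee_pos: [0.5814, 0.2206, 0.0224]
eef_rot: [-0.0, 0.591, 0.807, 0.0]
contact_force: [1.4, -1.0, 1.4]
opening: 0.0346
grip_force: 0.6
row [-0.    -0.001 -0.002] [3.6 2.  0.4] t 8.725 F [ 1.4 -1.   1.4] rail [-44.  -83.6  22.4] qd 0.0
```

View pics/t3.png

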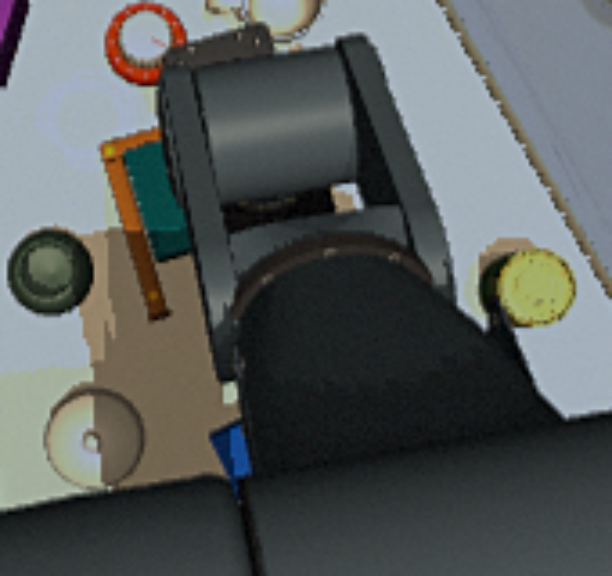

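The box is a few mm from the side rail and square. I'll push on until contact.

```bash
python3 -m crank '[[0,0,0,2,0,0,35],[0,0,0,4,0,0,35],[0,0,0,5,0,0,35],[0,0,0,5,0,0,35]]'; python3 -m crank '[[0,0,0,2,0,0,35],[0,0,0,2,0,0,35]]'; python3 -c "
from h import *
go(-42,-80,22,-np.pi/2)"
```

```text
clock: 9.28
ee_pos: [0.5805, 0.223, 0.0226]
eef_rot: [0.001, 0.591, 0.807, -0.001]
contact_force: [1.2, -9.3, 1.2]
opening: 0.0347
grip_force: 4.4
clock: 9.52
ee_pos: [0.5806, 0.223, 0.0228]
eef_rot: [0.002, 0.59, 0.807, -0.002]
contact_force: [2.7, -15.6, 2.4]
opening: 0.0355
grip_force: 7.4
row [-0.001  0.005 -0.001] [1.1 2.  0.8] t 9.525 F [  2.7 -15.6   2.4] rail [-44.  -81.   22.8] qd 0.01
```

Contact at y = −81 mm, matching the half-finger offset of 10.9 mm seen at the back rail. Backing off and rising, then checking.

```bash
python3 -m crank '[[0,0,0,-5,0,0,35],[0,0,0,-25,0,0,35],[0,0,0,-40,0,-20,35],[0,0,0,-40,0,-70,35],[0,0,0,-40,0,-105,35]]'; python3 -m crank '[[0,0,0,-55,-15,0,35],[0,0,0,-100,-60,0,35],[0,0,0,-100,-115,0,35],[0,0,0,-100,-115,0,35]]';  python3 - <<'E'
from h import *
go(-115,-40,100,0)
im=camera("top")
cv2.imwrite('pics/t4.png',cv2.resize(im[140:300,260:430,::-1],None,fx=3.6,fy=3.6)[:576])
m=mask(im,(80,120,30),(95,255,255),(285,170,345,230))
c=max(cv2.findContours(m,0,2)[0],key=cv2.contourArea);r=cv2.minAreaRect(c);P=ray("top",cv2.boxPoints(r),.076)[:,:2]
print(np.round(1000*np.c_[(P-C)@X,(P-C)@Y],1))
E
```

```text
clock: 10.15
ee_pos: [0.5928, 0.1881, 0.1307]
eef_rot: [0.001, 0.591, 0.807, 0.001]
contact_force: [0.1, -0.6, 0.5]
opening: 0.0346
grip_force: 0.0
clock: 10.65
ee_pos: [0.5059, 0.0575, 0.1279]
eef_rot: [-0.003, 0.592, 0.806, -0.002]
contact_force: [0.3, 0.8, -0.3]
opening: 0.0348
grip_force: 0.0
row [-0.003 -0.008 -1.576] [176.2  49.9  28.1] t 10.65 F [ 0.3  0.8 -0.3] rail [-165.5 -216.   127.9] qd 0.15
[[ -1.5  -1.1]
 [ -1.5 -71.1]
 [-82.6 -70.4]
 [-82.3  -0.8]]
```

View pics/t4.png

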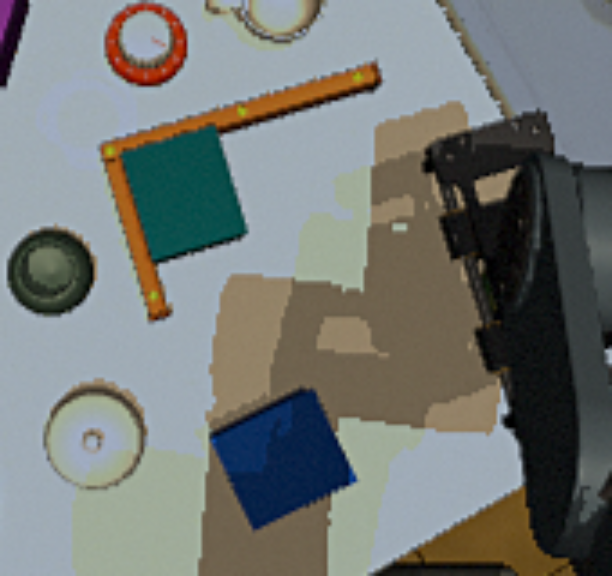

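The box sits in the corner within about 1.5 mm, square, and all bystanders are where they were. I'll give one confirming push from the front, where contact should come at TCP x ≈ −90.9 mm.

```bash
python3 -m crank '[[0,0,-0.17,35,8,0,25],[0,0,-0.34,70,16,0,25],[0,0,-0.51,105,24,0,25],[0,0,-0.68,140,32,0,25],[0,0,-0.85,177,38,0,25]]';python3 -c "
from h import *
go(-125,-38,128)"
```

```text
clock: 11.32
ee_pos: [0.4973, 0.2411, 0.1288]
eef_rot: [0.002, 0.202, 0.979, 0.001]
contact_force: [-0.9, -0.5, 0.2]
opening: 0.0254
grip_force: 0.0
row [ 0.002  0.004 -0.716] [ 5.7 -4.3  0.8] t 11.325 F [-0.9 -0.5  0.2] rail [-117.9  -38.5  128.8] qd 0.79
```

```bash
python3 -m crank '[[0,0,-0.18,5,-4,0,25],[0,0,-0.36,5,-4,0,25],[0,0,-0.54,5,-4,0,25],[0,0,-0.716,5,-4,0,25],[0,0,-0.716,5,-4,20,25]]';python3 -c "
from h import *
go(-120,-38,23)"
```

```text
clock: 11.95
ee_pos: [0.4925, 0.2387, 0.1097]
eef_rot: [0.004, -0.151, 0.988, 0.001]
contact_force: [-0.3, 0.2, -0.1]
opening: 0.0247
grip_force: 0.0
row [-0.     0.008 -0.005] [-2.5  1.3 86.7] t 11.95 F [-0.3  0.2 -0.1] rail [-123.2  -39.3  109.7] qd 0.37
```

```bash
python3 -m crank '[[0,0,-0.005,0,1,40,25],[0,0,-0.005,0,1,75,25],[0,0,-0.005,0,1,87,25],[0,0,-0.005,-8,1,87,25],[0,0,-0.005,-18,1,87,25]]';python3 -m crank '[[0,0,0,-4,0,0,25],[0,0,0,-8,0,0,25],[0,0,0,-10,0,0,25],[0,0,0,-10,0,0,25]]';python3 -c "
from h import *
go(-91,-38,23)"
```

```text
clock: 12.58
ee_pos: [0.5078, 0.2443, 0.0219]
eef_rot: [0.002, -0.153, 0.988, 0.0]
contact_force: [1.2, -0.3, 0.4]
opening: 0.0248
grip_force: 0.0
clock: 13.08
ee_pos: [0.5151, 0.2466, 0.0206]
eef_rot: [-0.0, -0.153, 0.988, 0.0]
contact_force: [-0.2, -0.1, 0.0]
opening: 0.025
grip_force: 0.0
row [ 0.    -0.    -0.002] [-8.2  0.7 -2.4] t 13.075 F [-0.2 -0.1  0. ] rail [-99.2 -38.7  20.6] qd 0.01
```

```bash
python3 -m crank '[[0,0,-0.002,-4,0,0,25],[0,0,-0.002,-7,0,0,25],[0,0,-0.002,-10,0,0,25],[0,0,-0.002,-12,0,0,25],[0,0,-0.002,-12,0,0,25]]';python3 -c "
from h import *
go(-91,-38,23)"
```

```text
clock: 13.7
ee_pos: [0.5233, 0.2493, 0.0203]
eef_rot: [-0.004, -0.154, 0.988, -0.001]
contact_force: [-5.6, -2.5, 4.9]
opening: 0.0251
grip_force: 3.1
row [ 0.    -0.007  0.001] [ 0.4  0.6 -2.7] t 13.7 F [-5.6 -2.5  4.9] rail [-90.6 -38.6  20.3] qd 0.0
```

```bash
python3 -m crank '[[0,0,0,-3,0,0,25],[0,0,0,-3,0,0,25]]'; python3 -m crank '[[0,0,0,8,0,0,25],[0,0,0,20,0,0,25],[0,0,0,30,0,-30,25],[0,0,0,30,0,-80,25],[0,0,0,30,0,-110,25]]'; python3 -m crank '[[0,0,0,50,-50,0,25],[0,0,0,60,-110,0,25],[0,0,0,60,-165,0,25],[0,0,0,60,-165,0,25]]'; python3 - <<'E'
from h import *
go(-115,-40,100,0)
im=camera("top")
cv2.imwrite('pics/t5.png',cv2.resize(im[140:300,260:430,::-1],None,fx=3.6,fy=3.6)[:576])
m=mask(im,(80,120,30),(95,255,255),(285,170,345,230))
c=max(cv2.findContours(m,0,2)[0],key=cv2.contourArea);r=cv2.minAreaRect(c);P=ray("top",cv2.boxPoints(r),.076)[:,:2]
print(np.round(1000*np.c_[(P-C)@X,(P-C)@Y],1))
E
```

```text
clock: 13.95
ee_pos: [0.5231, 0.2494, 0.0201]
eef_rot: [-0.007, -0.154, 0.988, -0.001]
contact_force: [-10.6, -4.2, 9.1]
opening: 0.0248
grip_force: 5.6
clock: 14.58
ee_pos: [0.5016, 0.2422, 0.1326]
eef_rot: [0.002, -0.154, 0.988, 0.0]
contact_force: [-0.1, -0.6, -0.1]
opening: 0.025
grip_force: 0.0
clock: 15.08
ee_pos: [0.4962, 0.0627, 0.1309]
eef_rot: [0.002, -0.151, 0.989, -0.001]
contact_force: [-1.0, 1.2, 0.2]
opening: 0.0254
grip_force: 0.0
row [-0.002  0.003 -0.006] [-57.  168.5  30.8] t 15.075 F [-1.   1.2  0.2] rail [-173.1 -208.1  130.9] qd 0.08
[[ -0.5  -0.8]
 [ -0.5 -70.8]
 [-80.9 -70.1]
 [-80.6  -0.5]]
```

View pics/t5.png

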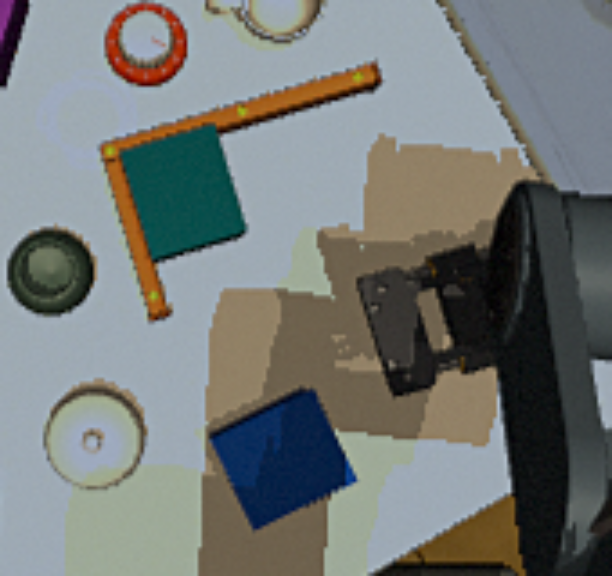

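The box is flush on both rails: front face at −80.8 mm, right face at −70.5 mm, turned less than 0.01 rad. The bystanders are in place and the robot is clear of everything, so I'm handing in.

```bash
python3 -c "
from bench import *
print(finish_job())"
```

```text
the job is handed in; nothing more can be done
None
```

The teal box is square in the inner corner, flush with both rails to within about 1 mm by the last camera check; it was only pushed, I saw no bystander or look-alike move, and I handed the job in at about 15 s.

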